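# Park the valve hole at the truing gauge

## Robot

A 7-joint arm with a two-finger parallel gripper is mounted at the origin on the work surface. World frame = base frame: x ahead of the robot, y to its left, z up, the work surface at z = 0. Lengths are in m, angles in rad, forces in N, time in s.
With the tool pointing down it reaches from about 0.4 to 0.875 m from the base axis. Payload 19.3 kg.
Tool frame: the origin (TCP) lies midway between the tips of the shut fingers; the grasp point (between the pads) lies 19 mm behind it; z points along the fingers, y is the line along which they close (so a half turn about z gives the same grasp; the last joint's range is limited). The gripper opens to 85 mm and grips with 20 to 120 N. Pads are 22 mm wide; open, the fingers measure 114 mm over their backs; the gripper's body (76 mm by 85 mm) begins 54 mm behind the grasp point. The pads swing forward as they close: fully open they stand 13 mm farther back than shut.
Start: joints at [1.045, 0.521, -0.036, 1.599, 0.021, 1.021, -0.113], TCP at [0.275, -0.561, 0.231] pointing down, gripper open.
Joint ranges: [-2.91, 2.91], [-0.3, 2.13], [-1.5, 1.42], [0.17, 2.43], [-1.26, 4.41], [0.16, 1.93], [-2.52, 2.52]. Speed limits (rad/s): [1.89, 1.89, 2.39, 2.39, 3.01, 3.01, 3.01].

## Interface

Orientations are given as [roll, pitch, yaw] about the fixed x, y, z axes, in that order (R = Rz(yaw) Ry(pitch) Rx(roll)).
In Python, from workcell import telemetry, grab_frame, calibration, bot, outline_of, landmark_of gives the robot as it stands. The module is installed in compiled form; this text tells all that it offers.
- The arm moves only by the shell command python3 -m inch 'ROWS' [FORCE]. ROWS is JSON, a list of rows, each a list of 7 numbers: the shift along the tool's x, y, z in m, then the turn, a rotation vector about the tool's x, y, z in rad, then the closure, from 0 (fully open) to 1 (shut). A call has 1 to 5 rows; each row shifts and turns the commanded pose from where the row before left it, along the tool's axes as they then stand; what a row does not reach is not made up. A row lasts 1/10 s, in which the tool goes at most 50 mm and 8.59 degrees, less where a joint would pass 70% of its speed; a pose out of reach is approached as far as the arm can. A call is refused whole if a number of a shift passes 0.05 or a number of a turn 0.15, either way. A call with a gripper value outside its range is refused whole. The fingers move at their own pace and stop on an object; FORCE is the grip in N (left out, the last holds). Time passes only in rows, so rows that do not move let the fingers close. It gives the time, the measured TCP pose, the force, the opening and the grip force at its end, in the units of the state.
- telemetry.observe(): the state, without advancing time (a new reading comes with each control period).
- grab_frame(name): name is "scene" or "top" or "wrist"; returns the picture (420x560x3 uint8, red, green, blue); there is no depth.
- calibration(name): a dict with "fovy" (degrees; the focal length in pixels is half the picture's height over the tangent of half this angle, whatever the lens; pixels are square), "cx", "cy" (the principal point, pixels), "pose" (4x4, takes a point from camera to world coordinates). Camera axes: x right, y down, z forward; pixel columns grow to the right and rows downward; lengths in m; the calibration is good to about 2 mm. A picture is of the moment at which its call begins: read the wrist's pose just before it. calibration takes no time and is no camera call; for the wrist camera it gives the pose at the moment of the call.
- bot.job_done(): hands the job in; it is judged then, once.
Trained networks look in the newest picture that a camera, given by its name, has taken for a name from the list of things; names that differ only in an ending like _2 or _b are one class to them, and where a whole thing is asked for, a point or a joint stands for the part that bears it (a point fixed in the world has none). Each returns a list of dicts, best first, with "score" (0 to 1); they miss things now and then, are a little off and sometimes report something else, mostly with a low value. They report only what shows in the picture. A call takes as long as a camera call.
- outline_of(label, camera): "region" (420x560 bool, what is visible of it) and "rect" ([left, top, right, bottom] in pixels, round what is visible of it).
- landmark_of(label, camera): "xy" ([column, row] in pixels: a listed point, or the origin of a listed thing).
The state is a dict: "clock": time; "qpos": joint angles; "qd": joint speeds; "joint_efforts": joint torques, N m; "position": TCP position; "tool_rot": TCP orientation; "force": force on the tool from outside, world axes, zero at the start; "moment": the same for the moment, N m; "grip_width": finger opening in m; "finger_force": force on a finger pad.
Only numpy, scipy, OpenCV 4.12 (cv2) and the standard library are available. Lean on these libraries where they do the work, as an engineer would, in place of code of your own. Each camera call takes 0.05 s, during which the arm holds its last target. There are 200 camera calls.

## Task

Before truing the small wheel, check that it runs freely: set it spinning briskly with a brush of the rim and let it coast untouched for at least two seconds, then slow it by touching the rim so that it stops with its valve hole fully inside the slot of the steel index strip, and let go of it. With the hole parked there, press the sprung gauge plate down until it lies level, hold it for a second and let it spring back up; leave the other things on the bench where they are.

Things in the scene. Friction and masses are not known exactly. Their poses are not given: they have to be found in the camera images.
- stand: Compact truing stand, bolted down: grey base, two uprights holding the wheel's axle. Origin: on the bench, straight below the wheel's centre. z up, x along the axle (the wheel turns in the y-z plane); the gauge post is on the +y side. In mm: axle at z 155; uprights at x +-49, up to z 167; base x +-75, y -125 to 195; steel index strip sloping from the post up to the rim, its top end at y 67, z 248
- wheel (a joint): Turn of the 12-inch wheel, rad: bare, rather slippery steel rim 214 mm across, 24 mm wide, 0.55 to 0.82 kg. Runs free both ways, loses about 0.1 to 0.2 rad/s each second, stays where it stops. 0 and every full turn (2 pi n; the count runs on): valve hole in the slot. Grows when the rim's top moves to the stand's -y, away from the gauge. An amber spoke reflector sits opposite the hole
- rim_top (a point): Highest point of the rim's outside, mid-width, fixed to the stand: 262 mm above the bench, 107 mm above the axle, nothing above it; a free place to touch the rim
- valve_hole (a point): Centre of the valve hole, an 8.5 mm dark hole in the middle of the rim's outer side (the only large hole), at the rim's outside radius of 107 mm; turns with the wheel
- gauge_slot (a point): Fixed point on the rim's outside under the middle of the index strip's slot, 45 degrees from the rim's top towards the gauge post (stand y 76, z 231 mm). The slot is a window 20 mm long along the rim and 32 mm across, 4 mm outside the rim: the 8.5 mm hole is fully inside it when valve_hole is within 6 mm of this point
- gauge_plate (a joint): Angle of the aluminium gauge plate, rad: 0 = raised at rest (tilted up 0.50 rad by its spring), 0.50 = pressed down level, at its stop. Hinged along the stand's x at y 160, z 249 mm on top of the post; reaches 81 mm towards the wheel, 26 mm wide. Springs back when let go
- press_pad (a point): Top of the ribbed 26 x 26 mm rubber thumb pad on the gauge plate, 50 mm from the hinge; moves with the plate: raised at stand y 119, z 277 mm; level at y 110, z 254 mm. It takes 2 to 5 N here to push it down, straight from above
- spoke_key: Round four-slot spoke key, 32 mm across, 8 mm thick, lying on the stand's base; a bystander, to be left alone. Origin: under its middle
- cone_wrench: Cone wrench, 170 mm, lying flat on the bench near the stand; a bystander, to be left alone. Origin: under its middle
- cog: Loose sprocket, 68 mm across, 4 mm thick, flat on the bench; a bystander, to be left alone. Origin: under its middle
- tyre_lever: Blue plastic tyre lever, 110 mm, flat on the bench; a bystander, to be left alone. Origin: under its middle
- nipple_jar: Glass jar with a yellow lid, 68 mm across, 85 mm high; a bystander, to be left alone. Origin: under its middle
- screwdriver: Screwdriver, 200 mm, flat on the bench; a bystander, to be left alone. Origin: under its middle
- spray_can: White spray can, 52 mm across, 165 mm high; a bystander, to be left alone. Origin: under its middle
- spare_hub: Bare hub standing on end, 46 mm across, 81 mm high; a bystander, to be left alone. Origin: under its middle

How it is judged:
By the outcome, as a careful person would: the job done as asked, in the order asked, and still so for the second after the job is handed in, with the robot touching nothing.
It also fails if it takes over 54 s, if anything falls off the work surface, if the arm or the gripper's body presses on something with over 40 N, if the wrist force passes 120 N, or if a joint passes its speed limit or range.

## Working session

There is one attempt and no reset: what is moved stays moved. The work goes in short steps, Python scripts to look and compute and a shell command to move; the robot and the scene stay as the last step left them, time stands still between calls to the robot, and variables do not carry over. Pictures are saved under pics/ and viewed, at most 11 in all, crops included, and the job is handed in when it is done.

```bash
mkdir -p pics; cat > h.py <<'E'
import numpy as np, cv2
from workcell import telemetry, grab_frame, calibration, outline_of, landmark_of
def ray(cam,xy,c=None):
    c=c or calibration(cam); f=210/np.tan(np.radians(c["fovy"])/2); P=np.array(c["pose"])
    d=P[:3,:3]@np.array([(xy[0]-c["cx"])/f,(xy[1]-c["cy"])/f,1]); return P[:3,3],d/np.linalg.norm(d)
def proj(cam,X,c=None):
    c=c or calibration(cam); f=210/np.tan(np.radians(c["fovy"])/2); P=np.array(c["pose"])
    p=P[:3,:3].T@(np.array(X)-P[:3,3]); return np.array([c["cx"]+f*p[0]/p[2],c["cy"]+f*p[1]/p[2]])
def tri(rs):
    A=0;b=0
    for o,d in rs:
        M=np.eye(3)-np.outer(d,d);A=A+M;b=b+M@o
    return np.linalg.solve(A,b)
def atz(r,z): o,d=r; return o+d*(z-o[2])/d[2]
E
python3 - <<'E'
from h import *
ims=[]
for c in("scene","top"):
    im=grab_frame(c); cv2.imwrite(f"pics/{c}.png",im[...,::-1])
    for l in("stand","rim_top","valve_hole","gauge_slot","press_pad","wheel","gauge_plate"):
        r=landmark_of(l,c)[:2] if l not in("wheel","gauge_plate") else outline_of(l,c)[:1]
        print(c,l,[(np.round(a.get("xy",a.get("rect")),1).tolist(),round(a["score"],2), np.round(atz(ray(c,a["xy"]),0.262 if l=="rim_top" else .231 if l!="stand" else 0),3).tolist() if "xy" in a else "") for a in r])
s=telemetry.observe();print(s)
E
```

```text
scene stand [([312.4, 244.9], 0.94, [0.506, 0.054, 0.0]), ([349.2, 185.7], 0.61, [0.151, 0.121, 0.0])]
scene rim_top [([322.4, 166.8], 0.96, [0.503, 0.062, 0.262])]
scene valve_hole [([293.4, 217.9], 0.61, [0.691, 0.032, 0.231])]
scene gauge_slot [([350.7, 187.2], 0.84, [0.529, 0.141, 0.231])]
scene press_pad [([365.2, 174.7], 0.47, [0.458, 0.171, 0.231])]
scene wheel [([281.7, 161.3, 356.8, 238.0], 0.86, '')]
scene gauge_plate [([354.7, 169.0, 384.4, 193.2], 0.75, '')]
top stand [([263.8, 241.9], 0.59, [0.503, 0.055, 0.0])]
top rim_top [([255.3, 237.9], 0.85, [0.509, 0.059, 0.262])]
top valve_hole []
top gauge_slot [([230.1, 234.8], 0.78, [0.52, 0.126, 0.231])]
top press_pad [([211.8, 229.4], 0.7, [0.534, 0.173, 0.231])]
top wheel [([227.7, 221.0, 297.9, 265.1], 0.85, '')]
top gauge_plate [([197.7, 216.2, 224.6, 232.4], 0.71, '')]
{'clock': 0.8, 'qpos': array([ 1.04478784,  0.52142428, -0.03628856,  1.59950445,  0.02118293,
        1.02113531, -0.11281327]), 'qd': array([ 2.94121230e-04,  8.74899090e-04, -6.31153516e-05, -5.36958296e-04,
       -1.01808496e-03, -9.91293702e-04, -1.78984486e-03]), 'joint_efforts': array([ 1.05229730e-03, -9.26782537e+01,  1.97868884e+00, -3.70246983e+01,
        1.82176527e-02,  1.70971518e-03, -5.92534116e-05]), 'position': array([ 0.27508158, -0.56118116,  0.23127417]), 'tool_rot': array([-3.14150502e+00, -1.67288185e-06,  4.55733542e-01]), 'force': array([ 0.45188006,  0.04289614, -0.3689066 ]), 'moment': array([-0.02620927, -0.01619287,  0.06343162]), 'finger_force': 0.0, 'grip_width': 0.08557037994377192}
```

```bash
ls pics; python3 -c "
import cv2,numpy as np
a=cv2.imread('pics/scene.png');b=cv2.imread('pics/top.png')
cv2.imwrite('pics/both.png',cv2.resize(np.vstack([a,b]),(800,1200)))
cv2.imwrite('pics/s2.png',cv2.resize(a,(800,600)));cv2.imwrite('pics/t2.png',cv2.resize(b,(800,600)))"
```

```text
scene.png
top.png
```

View pics/s2.png

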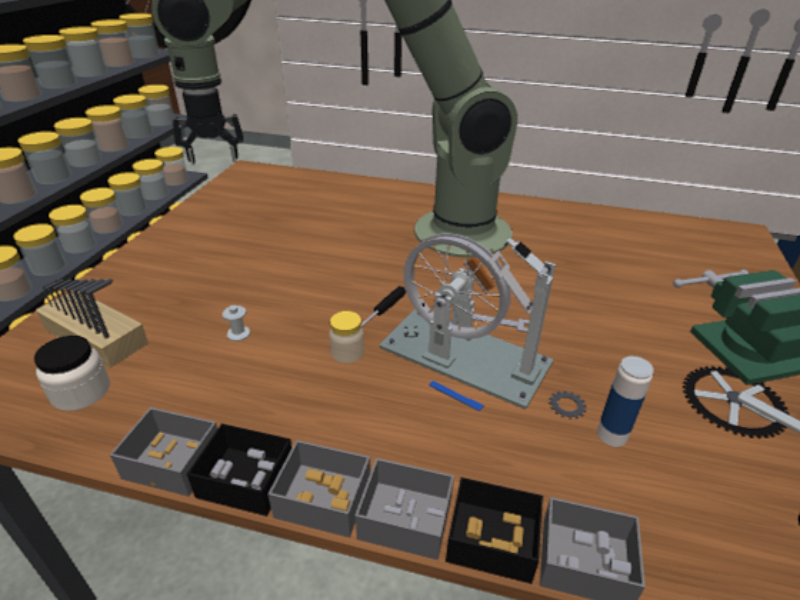

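View pics/t2.png

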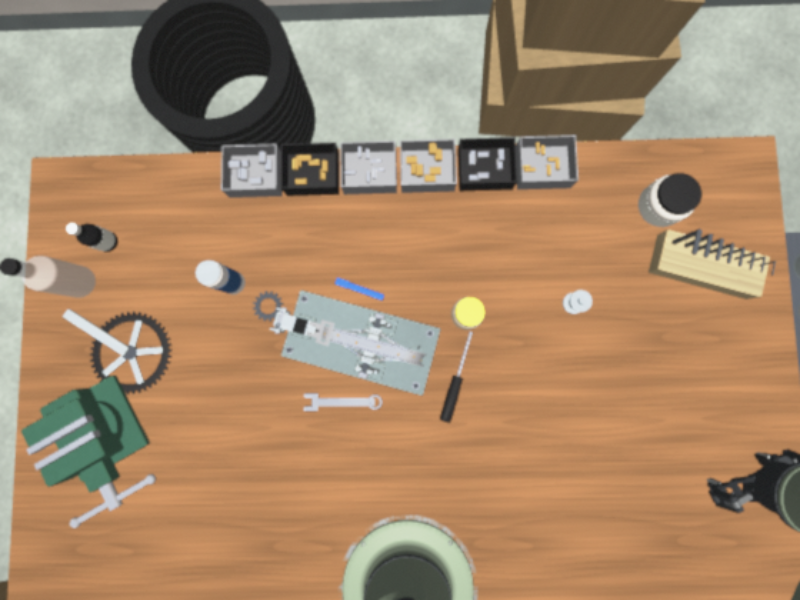

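```bash
python3 - <<'E'
from h import *
L={"stand":([312.4,244.9],[263.8,241.9]),"rim":([322.4,166.8],[255.3,237.9]),"slot":([350.7,187.2],[230.1,234.8]),"pad":([365.2,174.7],[211.8,229.4])}
for k,(a,b) in L.items(): print(k,tri([ray("scene",a),ray("top",b)]).round(4))
for c in("scene","top"): print(c,np.array(calibration(c)["pose"]).round(2).tolist())
print(np.array(calibration("wrist")["pose"]).round(3),calibration("wrist")["fovy"])
E
```

```text
stand [ 0.5033  0.0542 -0.0024]
rim [0.5091 0.061  0.2652]
slot [0.5191 0.1339 0.2232]
pad [0.532  0.1678 0.273 ]
scene [[-0.25, 0.57, -0.78, 1.35], [0.97, 0.16, -0.19, 0.17], [0.02, -0.81, -0.59, 0.74], [0.0, 0.0, 0.0, 1.0]]
top [[-0.02, -0.99, 0.11, 0.48], [-1.0, 0.02, 0.02, -0.02], [-0.02, -0.11, -0.99, 1.24], [0.0, 0.0, 0.0, 1.0]]
[[ 0.44  -0.856 -0.271  0.345]
 [-0.898 -0.42  -0.131 -0.526]
 [-0.002  0.301 -0.954  0.373]
 [ 0.     0.     0.     1.   ]] 69.50786394114401
```

The two views show the stand at about (0.506, 0.057), turned about -0.22 rad. The wheel's reflector is near the top, at (480,275) in the scene picture, so the hole is low and at the back. I'll close the fingers, raise and turn the tool so its x lies along the stand's y, and go above the rim top.

```bash
python3 -m inch '[[0,0,-0.022,0,0,-0.148,1],[0,0,-0.022,0,0,-0.148,1],[0,0,-0.022,0,0,-0.148,1],[0,0,-0.022,0,0,-0.148,1],[0,0,-0.022,0,0,-0.148,1]]' 40
python3 -m inch '[[0.02,0,-0.022,0,0,-0.148,1],[0.042,0.006,0,0,0,0,1],[0.042,0.006,0,0,0,0,1],[0.042,0.006,0,0,0,0,1],[0.042,0.006,0,0,0,0,1]]'
python3 -m inch '[[0.042,0.006,0,0,0,0,1],[0.042,0.006,0,0,0,0,1],[0.042,0.006,0,0,0,0,1],[0.042,0.006,0,0,0,0,1],[0.042,0.006,0,0,0,0,1]]'
python3 -m inch '[[0.042,0.006,0,0,0,0,1],[0.042,0.006,0,0,0,0,1],[0.042,0.006,0,0,0,0,1],[0.042,0.006,0,0,0,0,1],[0,0,0,0,0,0,1]]'
```

```text
clock: 1.3
position: [0.275, -0.5611, 0.3423]
tool_rot: [3.142, 0.0, 1.202]
force: [0.2, 0.1, 0.9]
grip_width: 0.0122
finger_force: 0.0
clock: 1.8
position: [0.3439, -0.3827, 0.3635]
tool_rot: [3.141, 0.0, 1.344]
force: [1.7, 0.0, -0.4]
grip_width: 0.0002
finger_force: 0.0
clock: 2.3
position: [0.4204, -0.1848, 0.3636]
tool_rot: [3.141, 0.0, 1.344]
force: [1.4, -0.3, -0.1]
grip_width: -0.0
finger_force: 0.0
clock: 2.8
position: [0.4824, -0.023, 0.3635]
tool_rot: [3.141, -0.002, 1.35]
force: [-0.7, -0.7, 0.2]
grip_width: -0.0002
finger_force: 0.0
```

```bash
python3 - <<'E'
from h import *
c=calibration("wrist"); im=grab_frame("wrist"); cv2.imwrite("pics/w1.png",im[...,::-1])
Z=dict(rim_top=.262,gauge_slot=.231,press_pad=.277,stand=0)
for l in("rim_top","gauge_slot","press_pad","valve_hole","stand"):
    print(l,[(np.round(a["xy"],1).tolist(),round(a["score"],2),atz(ray("wrist",a["xy"],c),Z.get(l,.231)).round(4)) for a in landmark_of(l,"wrist")[:2]])
print(telemetry.observe()["position"], proj("wrist",telemetry.observe()["position"],c))
E
```

```text
rim_top [([280.5, 103.5], 0.83, array([0.5025, 0.0594, 0.262 ]))]
gauge_slot [([287.8, 7.0], 0.6, array([0.524, 0.129, 0.231]))]
press_pad []
valve_hole []
stand [([192.4, 78.9], 0.73, array([0.3807, 0.1311, 0.    ]))]
[ 0.48112004 -0.02917905  0.36334566] [278.67182502 279.156502  ]
```

View pics/w1.png

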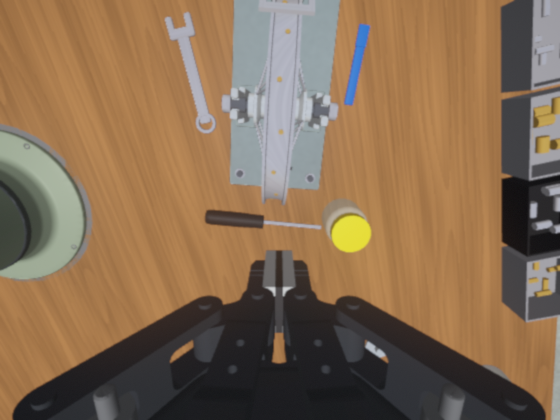

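The wrist view shows the wheel edge-on, with the uprights at row 105. The rim runs from (274,200) to (288,0), so the stand's y leans another 0.065 rad. I'll correct the yaw and move over the rim top.

```bash
python3 -m inch '[[0,0,0.02,0,0,0.065,1],[0.045,-0.0015,0.02,0,0,0,1],[0.045,-0.0015,0.015,0,0,0,1],[0,0,0,0,0,0,1],[0,0,0,0,0,0,1]]'; python3 - <<'E'
from h import *
c=calibration("wrist"); im=grab_frame("wrist"); cv2.imwrite("pics/w2.png",im[...,::-1])
Z=dict(rim_top=.262,gauge_slot=.231,press_pad=.277,stand=0)
for l in("rim_top","gauge_slot","press_pad","valve_hole"):
    print(l,[(np.round(a["xy"],1).tolist(),round(a["score"],2),atz(ray("wrist",a["xy"],c),Z.get(l,.231)).round(4)) for a in landmark_of(l,"wrist")[:2]])
s=telemetry.observe();print(s["position"],s["tool_rot"], proj("wrist",s["position"],c),s["qpos"].round(2))
E
```

```text
clock: 3.6
position: [0.5042, 0.0589, 0.308]
tool_rot: [-3.141, 0.0, 1.28]
force: [0.1, 0.1, 0.7]
grip_width: -0.0
finger_force: 0.0
rim_top [([274.1, 237.0], 0.74, array([0.5009, 0.0582, 0.262 ])), ([345.8, 269.5], 0.56, array([0.5414, 0.0206, 0.262 ]))]
gauge_slot [([275.4, 117.5], 0.89, array([0.5235, 0.1311, 0.231 ]))]
press_pad [([274.7, 31.2], 0.75, array([0.536 , 0.1717, 0.277 ]))]
valve_hole []
[0.50441884 0.05768171 0.3086911 ] [3.14087650e+00 2.36602995e-04 1.27675252e+00] [279.52610386 271.18667659] [ 0.27  0.3  -0.63  1.78  0.2   1.12 -0.72]
```

View pics/w2.png

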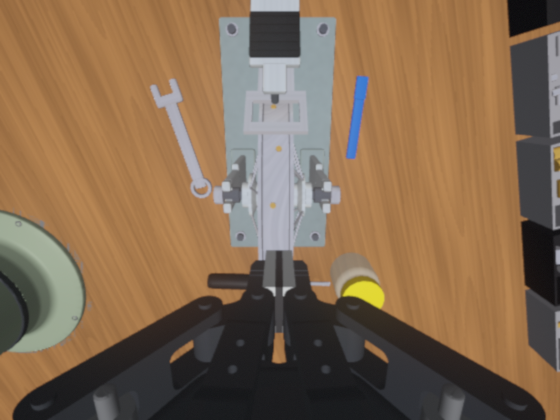

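The slot window shows at (275,112), the pad at (275,35) and the rim along column 275, so the yaw fits and the rim top is near (0.5015, 0.058). Now the brush: from the slot side of the rim top, stroke towards -y (tool -x).

```bash
cat >> h.py <<'E'
O=np.array([.5015,.058,0]);Y=np.array([.290,.957,0]);Xs=np.array([.957,-.290,0])
def refl(save=None):
    "theta from the amber reflector, scene camera"
    t=telemetry.observe()["clock"]; im=grab_frame("scene"); h=cv2.cvtColor(im,cv2.COLOR_RGB2HSV)
    m=cv2.inRange(h,(5,110,60),(22,255,255)); k=np.zeros_like(m); 
    pts=[proj("scene",O+Y*.1*np.cos(a)+np.array([0,0,.155+.1*np.sin(a)])) for a in np.arange(0,6.28,.2)]
    cv2.fillPoly(k,[np.int32(pts)],255)
    # background wood is also orange-brown: reflector is more saturated
    m=cv2.inRange(h,(5,190,90),(22,255,255))&k
    n,l,s,c=cv2.connectedComponentsWithStats(m)
    if save: cv2.imwrite(save,im[...,::-1])
    if n<2: return t,None,0,0
    i=1+np.argmax(s[1:,4]); o,d=ray("scene",c[i]); p=o+d*(((O-o)@Xs)/(d@Xs))-O
    y,z=p@Y,p[2]-.155
    return t,(np.arctan2(y,-z)+np.pi/4)%(2*np.pi),s[i,4],np.hypot(y,z)
E
python3 - <<'E'
from h import *
print(refl())
im=cv2.imread("pics/scene.png");h=cv2.cvtColor(im,cv2.COLOR_BGR2HSV);print(h[190:198,334:340].tolist()[::3], h[230,300])
E
python3 -m inch '[[0.022,-0.003,0.013,0,0,0,1],[0.02,0,0.02,0,0,0,1],[0,0,0,0,0,0,1],[0,0,0,0,0,0,1]]'
python3 -m inch '[[-0.03,0,0.012,0,0,0,1],[-0.05,0,0.005,0,0,0,1],[-0.045,0,0,0,0,0,1],[-0.02,0,-0.03,0,0,0,1],[0,0,0,0,0,0,1]]'
python3 - <<'E'
from h import *
for i in range(6): print(refl("pics/s3.png"))
E
```

```text
(3.85, np.float64(3.386423200919743), np.int32(1), np.float64(0.0793476249129406))
[[[13, 188, 84], [13, 179, 84], [13, 184, 86], [13, 183, 107], [12, 185, 127], [13, 176, 122]], [[14, 174, 76], [13, 161, 81], [13, 159, 82], [12, 165, 82], [13, 172, 80], [13, 170, 99]], [[0, 8, 95], [8, 52, 89], [12, 150, 78], [13, 183, 81], [13, 189, 81], [13, 183, 82]]] [ 93  21 131]
clock: 4.3
position: [0.5135, 0.0996, 0.2753]
tool_rot: [-3.141, 0.0, 1.279]
force: [0.3, 0.7, 0.4]
grip_width: 0.0002
finger_force: 0.0
clock: 4.8
position: [0.4722, -0.0426, 0.2917]
tool_rot: [3.137, 0.001, 1.273]
force: [1.4, -0.0, -0.2]
grip_width: -0.0001
finger_force: 0.0
(4.8, np.float64(4.58337435132325), np.int32(1), np.float64(0.07577287815207327))
(4.85, None, 0, 0)
(4.9, np.float64(5.117928481637642), np.int32(1), np.float64(0.07814940292071583))
(4.95, np.float64(5.382427543082273), np.int32(2), np.float64(0.07866871957577146))
(5.0, np.float64(5.656785134210869), np.int32(1), np.float64(0.07830754197290445))
(5.05, np.float64(5.902767029814051), np.int32(1), np.float64(0.07976248360879637))
```

```bash
python3 - <<'E'
import cv2,numpy as np
im=cv2.imread("pics/s3.png");h=cv2.cvtColor(im,cv2.COLOR_BGR2HSV)
for S in(130,145,160,175):
    m=cv2.inRange(h,(9,S,60),(16,255,255));m=m[160:242,278:362]
    n,l,s,c=cv2.connectedComponentsWithStats(m);print(S,[(s[i,4],(c[i]+[278,160]).round(1).tolist()) for i in range(1,n) if s[i,4]>4])
    cv2.imwrite(f"/tmp/m{S}.png",m)
w=h[200:230,300:340].reshape(-1,3);print(h[150:158,200:210].reshape(-1,3).mean(0),h[250,250],h[190,300])
cv2.imwrite("pics/s3c.png",cv2.resize(im[150:250,270:370],(600,600)))
E
python3 -m inch '[[0.045,0,0,0,0,0,1],[0.04,0,0,0,0,0,1],[0,0,0,0,0,0,1],[0,0,0,0,0,0,1],[0,0,0,0,0,0,1]]'
```

```text
130 [(np.int32(327), [282.6, 174.4]), (np.int32(25), [360.0, 163.4]), (np.int32(131), [357.2, 181.4]), (np.int32(135), [303.3, 180.9]), (np.int32(30), [294.0, 182.9]), (np.int32(5), [310.6, 178.8]), (np.int32(98), [319.3, 183.5]), (np.int32(52), [331.2, 183.8]), (np.int32(7), [350.1, 182.9]), (np.int32(44), [337.6, 188.9]), (np.int32(169), [298.4, 194.1]), (np.int32(16), [307.8, 191.9]), (np.int32(18), [313.2, 194.5]), (np.int32(161), [339.3, 199.1]), (np.int32(69), [298.0, 207.2]), (np.int32(141), [281.9, 215.2]), (np.int32(88), [358.5, 216.0]), (np.int32(134), [337.8, 214.6]), (np.int32(54), [344.6, 209.6]), (np.int32(13), [335.8, 225.9]), (np.int32(152), [353.9, 233.2])]
145 [(np.int32(9), [359.6, 164.8]), (np.int32(5), [297.2, 175.2]), (np.int32(5), [359.0, 177.0]), (np.int32(5), [292.8, 187.2]), (np.int32(8), [302.5, 191.5]), (np.int32(9), [307.8, 191.7]), (np.int32(5), [313.0, 195.8]), (np.int32(15), [337.7, 194.1]), (np.int32(63), [298.0, 207.0]), (np.int32(5), [333.2, 202.8]), (np.int32(7), [332.0, 207.4]), (np.int32(8), [341.5, 207.0]), (np.int32(6), [358.2, 207.8]), (np.int32(6), [332.5, 217.0]), (np.int32(5), [355.4, 221.8]), (np.int32(7), [335.4, 225.7]), (np.int32(5), [345.2, 232.8]), (np.int32(8), [351.5, 236.0])]
160 [(np.int32(57), [298.2, 207.2])]
175 [(np.int32(15), [295.9, 203.6]), (np.int32(24), [300.0, 209.5])]
[ 12.9625 140.9875 143.925 ] [ 16  60 123] [ 13 143 139]
clock: 5.6
position: [0.4961, 0.0423, 0.2879]
tool_rot: [-3.141, 0.001, 1.279]
force: [-0.1, -0.2, -0.5]
grip_width: 0.0002
finger_force: 0.0
```

View pics/s3c.png

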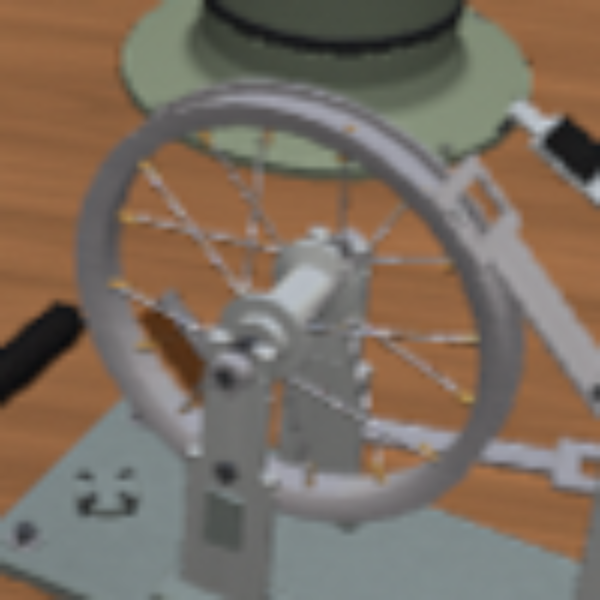

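The crop shows the amber reflector at (298,207), lower left, which matches the masked blob at saturation ≥160. The wheel coasts at about 5.3 rad/s. I'll let it coast past two seconds, hands off, and measure.

```bash
sed -i 's/m=cv2.inRange(h,(5,190,90),(22,255,255))&k/m=cv2.inRange(h,(9,158,50),(17,255,255))\&k/' h.py
cat >> h.py <<'E'
def speed(n=8):
    T=[];A=[]
    for _ in range(n):
        t,a,s,r=refl()
        if a is not None and s>=12: T.append(t);A.append(a)
    A=np.unwrap(A); p=np.polyfit(np.array(T)-T[-1],A,1); print("t %.2f theta %.3f (mod %.3f) w %.3f n %d res %.3f now %.2f"%(T[-1],A[-1],p[1]%(2*np.pi),p[0],len(T),np.std(A-np.polyval(p,np.array(T)-T[-1])),telemetry.observe()["clock"]))
E
python3 -c "from h import *; speed()"
python3 -m inch '[[0,0,0,0,0,0,1],[0,0,0,0,0,0,1],[0,0,0,0,0,0,1],[0,0,0,0,0,0,1],[0,0,0,0,0,0,1]]'
python3 -m inch '[[0,0,0,0,0,0,1],[0,0,0,0,0,0,1],[0,0,0,0,0,0,1],[0,0,0,0,0,0,1],[0,0,0,0,0,0,1]]'
python3 -c "from h import *; speed()"
```

```text
t 5.95 theta 4.379 (mod 4.380) w 5.098 n 8 res 0.006 now 6.00
clock: 6.5
position: [0.4964, 0.0428, 0.2883]
tool_rot: [3.142, -0.0, 1.279]
force: [1.1, 0.2, -0.6]
grip_width: 0.0001
finger_force: 0.0
clock: 7.0
position: [0.4964, 0.0428, 0.2883]
tool_rot: [-3.142, -0.0, 1.279]
force: [-0.4, -0.5, 1.0]
grip_width: -0.0001
finger_force: 0.0
t 7.35 theta 4.877 (mod 4.883) w 4.873 n 8 res 0.006 now 7.40
```

```bash
python3 -m inch '[[0.016,0,0.012,0,0,0,1],[0,0,0.011,0,0,0,1],[0,0,0,0,0,0,1],[0,0,0.004,0,0,0,1],[0,0,-0.004,0,0,0,1]]'; python3 -m inch '[[0,0,0,0,0,0,1]]';python3 -c "from h import *; speed(6)"
```

```text
clock: 7.9
position: [0.501, 0.0576, 0.2655]
tool_rot: [3.141, 0.0, 1.278]
force: [-0.1, 0.5, 0.3]
grip_width: -0.0002
finger_force: 0.0
clock: 8.0
position: [0.5012, 0.0577, 0.2659]
tool_rot: [3.141, -0.0, 1.278]
force: [0.4, -0.1, 0.7]
grip_width: -0.0001
finger_force: 0.0
t 8.25 theta 1.078 (mod 1.078) w 0.024 n 6 res 0.002 now 8.30
```

The brake dip stopped the wheel outright at theta ≈ 1.08 (w ≈ 0), so the touch must be gentler. I'll give it a slow brush back towards the slot (+y), then stop it with a light touch as the hole arrives.

```bash
python3 -m inch '[[-0.025,0,0,0,0,0,1],[0,0,0,0,0,0,1],[0.005,0,0.0045,0,0,0,1],[0.006,0,0,0,0,0,1],[0.006,0,0,0,0,0,1]]'; python3 -m inch '[[0.006,0,0,0,0,0,1],[0.006,0,0,0,0,0,1],[0.006,0,-0.004,0,0,0,1]]';python3 -c "from h import *; speed(5)"
```

```text
clock: 8.8
position: [0.4997, 0.0522, 0.2619]
tool_rot: [3.139, -0.002, 1.279]
force: [-3.4, -0.2, 24.1]
grip_width: -0.0002
finger_force: 11.6
clock: 9.1
position: [0.5041, 0.0693, 0.2648]
tool_rot: [3.141, -0.001, 1.28]
force: [-0.6, -1.1, 0.9]
grip_width: 0.0001
finger_force: 0.0
t 9.30 theta 0.075 (mod 6.208) w -4.533 n 5 res 0.178 now 9.35
```

```bash
python3 - <<'E'
from h import *
for i in range(5): print(refl("pics/s4.png"))
w=calibration("wrist");im=grab_frame("wrist");cv2.imwrite("pics/w4.png",im[...,::-1]);print([(a["xy"],a["score"]) for a in landmark_of("valve_hole","wrist")])
a=cv2.imread("pics/s4.png")[150:250,270:370];b=cv2.imread("pics/w4.png")[40:290,150:400]
cv2.imwrite("pics/c4.png",np.hstack([cv2.resize(a,(400,400)),cv2.resize(b,(400,400))]))
E
```

```text
(9.35, np.float64(0.05420940130141971), np.int32(19), np.float64(0.0758651252015693))
(9.4, np.float64(0.04545636120089236), np.int32(23), np.float64(0.07666403939341367))
(9.45, np.float64(0.035560374099265935), np.int32(23), np.float64(0.07592478998955599))
(9.5, np.float64(0.015236287000702231), np.int32(28), np.float64(0.07547521698470035))
(9.55, np.float64(0.009092862080167019), np.int32(28), np.float64(0.07536350489082992))
[([283.2, 178.7], 0.92)]
```

View pics/c4.png

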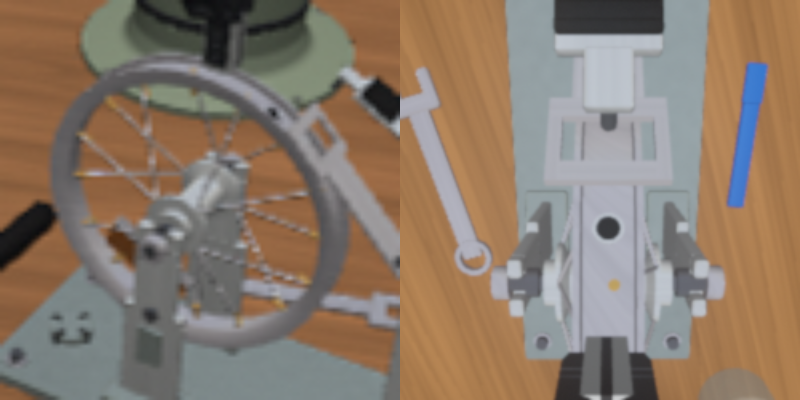

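The left crop shows the reflector half hidden by the upright, so its angle is biased. The right crop (wrist) shows the valve hole clearly at wrist pixel (283,179), below the slot window centred near (281,127). I'll track the hole in the wrist camera instead.

```bash
cat >> h.py <<'E'
def holes(n=3):
    T=[];A=[]
    for _ in range(n):
        t=telemetry.observe()["clock"]; c=calibration("wrist"); grab_frame("wrist")
        L=[a for a in landmark_of("valve_hole","wrist") if a["score"]>.4]
        if not L: continue
        o,d=ray("wrist",L[0]["xy"],c); q=o-O-[0,0,.155]; y0,z0,dy,dz=q@Y,q[2],d@Y,d[2]
        a,b,g=dy*dy+dz*dz,y0*dy+z0*dz,y0*y0+z0*z0-.107**2; k=(-b-np.sqrt(b*b-a*g))/a
        th=np.pi/4-np.arctan2(y0+k*dy,z0+k*dz); T.append(t);A.append(th)
        print("t %.2f hole px %s theta %.3f (%.1f mm) score %.2f"%(t,np.round(L[0]["xy"],1),th,107*th,L[0]["score"]))
    if len(T)>1: print("w",np.polyfit(T,A,1)[0])
    s=telemetry.observe(); print("now",s["clock"],s["position"].round(4),s["force"].round(1))
E
python3 -c "from h import *; holes(3)"
```

```text
t 9.70 hole px [281.5 169.2] theta 0.206 (22.0 mm) score 0.88
t 9.80 hole px [277.7 163.3] theta 0.173 (18.5 mm) score 0.59
t 9.90 hole px [281.8 154.9] theta 0.124 (13.3 mm) score 0.81
w -0.4069046293501626
now 10.0 [0.5039 0.0676 0.2648] [-0.9  0.3 -0.3]
```

```bash
python3 -m inch '[[0,0,0.002,0,0,0,1],[0,0,0.0016,0,0,0,1],[0,0,0,0,0,0,1]]'; python3 -c "from h import *; holes(2)"
```

```text
clock: 10.3
position: [0.5042, 0.0683, 0.2619]
tool_rot: [3.141, -0.001, 1.279]
force: [-3.1, 1.1, 11.8]
grip_width: 0.0001
finger_force: 6.6
t 10.30 hole px [278.2 143.5] theta 0.043 (4.6 mm) score 0.72
t 10.40 hole px [280.8 140.1] theta 0.022 (2.4 mm) score 0.65
w -0.20452071410707487
now 10.5 [0.5042 0.0682 0.2619] [-2.5  0.8 13.2]
```

```bash
python3 -m inch '[[0,0,-0.01,0,0,0,1],[0,0,-0.015,0,0,0,1],[0,0,0,0,0,0,1]]'; python3 - <<'E'
from h import *
holes(3)
c=calibration("wrist");im=grab_frame("wrist");print([(a["xy"],a["score"],atz(ray("wrist",a["xy"],c),.231)) for a in landmark_of("gauge_slot","wrist")[:2]],proj("wrist",O+Y*.0757+[0,0,.2307],c))
cv2.imwrite("pics/w5.png",cv2.resize(im[60:210,205:355,::-1],(600,600)))
E
```

```text
clock: 10.8
position: [0.5045, 0.0679, 0.2879]
tool_rot: [3.14, -0.001, 1.279]
force: [0.5, 0.8, -0.3]
grip_width: 0.0001
finger_force: 0.0
t 10.80 hole px [280.  139.6] theta 0.047 (5.1 mm) score 0.63
t 10.90 hole px [278.9 141.8] theta 0.067 (7.2 mm) score 0.58
t 11.00 hole px [280.4 142.7] theta 0.075 (8.0 mm) score 0.96
w 0.136984787131105
now 11.1 [0.5037 0.0676 0.2858] [-1.  -0.2  0.2]
[([279.1, 132.4], 0.74, array([0.52294231, 0.13068627, 0.231     ]))] [279.98355738 132.50650673]
```

View pics/w5.png

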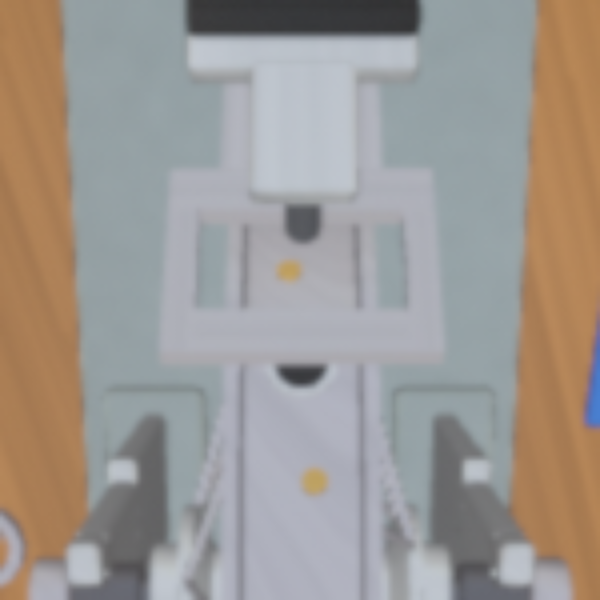

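The crop shows the hole (302,~365) still half under the strip's near edge, and the slot centre is at wrist row 132. So it is about 16 mm short; I'll bring it on with a light touching drag along +y that ends at rest.

```bash
python3 -m inch '[[-0.016,0,0.011,0,0,0,1],[0,0,0.0102,0,0,0,1],[0,0,0,0,0,0,1]]'; python3 -m inch '[[0,0,0.0034,0,0,0,1],[0,0,0,0,0,0,1],[0.004,0,0,0,0,0,1],[0.004,0,0,0,0,0,1],[0.004,0,0,0,0,0,1]]';python3 -m inch '[[0.003,0,0,0,0,0,1],[0.001,0,0,0,0,0,1],[0,0,0,0,0,0,1],[0,0,0,0,0,0,1]]'; python3 -c "
from h import *
holes(2)
c=calibration('wrist');im=grab_frame('wrist');print(proj('wrist',O+Y*.0757+[0,0,.2307],c))
g=cv2.cvtColor(im,cv2.COLOR_RGB2GRAY);print(g[95:200:2,276:286].mean(1).astype(int).tolist())
cv2.imwrite('pics/w6.png',cv2.resize(im[60:210,205:355,::-1],(600,600)))"
```

```text
clock: 11.5
position: [0.4987, 0.0522, 0.2638]
tool_rot: [-3.14, 0.001, 1.278]
force: [-0.4, 0.4, -0.1]
grip_width: 0.0002
finger_force: 0.0
clock: 12.0
position: [0.5031, 0.0648, 0.2621]
tool_rot: [3.141, -0.001, 1.279]
force: [-0.6, 0.0, 4.5]
grip_width: -0.0003
finger_force: 2.0
clock: 12.4
position: [0.5041, 0.068, 0.262]
tool_rot: [3.141, -0.0, 1.279]
force: [-1.1, 0.2, 7.8]
grip_width: -0.0001
finger_force: 3.6
t 12.40 hole px [278.2 133.2] theta -0.021 (-2.3 mm) score 0.69
t 12.50 hole px [280.4 132.7] theta -0.024 (-2.6 mm) score 0.70
w -0.02871978441408508
now 12.6 [0.5041 0.068  0.262 ] [-0.8  1.1  7. ]
[279.55265562 136.17420684]
[192, 193, 193, 193, 193, 193, 191, 168, 140, 89, 89, 89, 91, 101, 144, 169, 171, 172, 172, 176, 148, 72, 58, 106, 177, 176, 175, 175, 177, 175, 170, 171, 173, 173, 174, 174, 173, 168, 168, 168, 176, 178, 178, 179, 179, 178, 178, 178, 177, 177, 177, 177, 177]
```

View pics/w6.png

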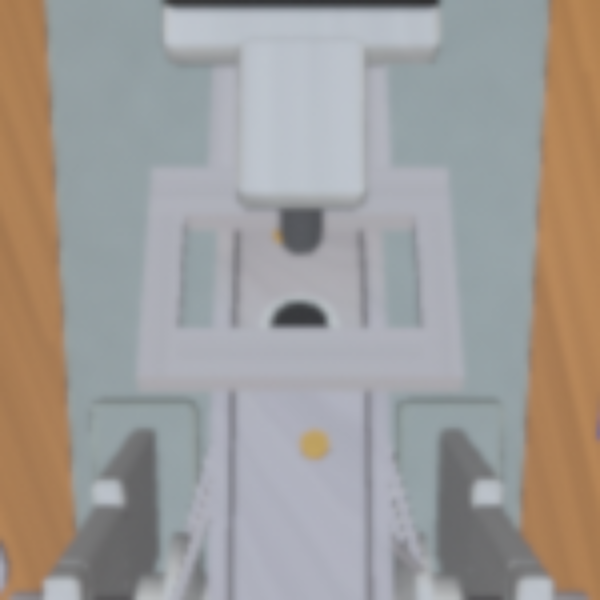

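The hole (300,~322 in the crop) is now in the window but its near part is still under the edge at row 328. It needs about 4.5 mm more, and the finger is still lightly in contact.

```bash
python3 -m inch '[[0.001,0,0,0,0,0,1],[0.0015,0,0,0,0,0,1],[0.0015,0,0,0,0,0,1],[0.001,0,0,0,0,0,1],[0,0,0,0,0,0,1]]';python3 -m inch '[[0,0,0,0,0,0,1],[0,0,0,0,0,0,1]]'; python3 -c "
from h import *
holes(2)
c=calibration('wrist');im=grab_frame('wrist');print(proj('wrist',O+Y*.0757+[0,0,.2307],c))
g=cv2.cvtColor(im,cv2.COLOR_RGB2GRAY);print(g[107:150,277:283].mean(1).astype(int).tolist())
cv2.imwrite('pics/w7.png',cv2.resize(im[60:210,205:355,::-1],(600,600)))"
```

```text
clock: 13.15
position: [0.5054, 0.0726, 0.2617]
tool_rot: [3.141, -0.0, 1.279]
force: [-0.1, 0.5, 5.2]
grip_width: 0.0
finger_force: 2.3
clock: 13.35
position: [0.5054, 0.0724, 0.2617]
tool_rot: [3.141, -0.0, 1.279]
force: [-0.2, 0.4, 4.5]
grip_width: 0.0001
finger_force: 2.4
t 13.35 hole px [281.3 135.9] theta -0.061 (-6.5 mm) score 0.73
t 13.45 hole px [279.9 134.7] theta -0.070 (-7.5 mm) score 0.75
w -0.08645127471577232
now 13.55 [0.5054 0.0724 0.2617] [ 0.3 -0.4  5.2]
[279.6323696  144.63944435]
[193, 193, 193, 193, 193, 193, 194, 194, 194, 194, 194, 194, 194, 193, 186, 172, 158, 141, 106, 89, 88, 88, 88, 88, 88, 88, 92, 113, 151, 172, 165, 115, 67, 58, 57, 58, 58, 58, 58, 58, 69, 124, 178]
```

View pics/w7.png

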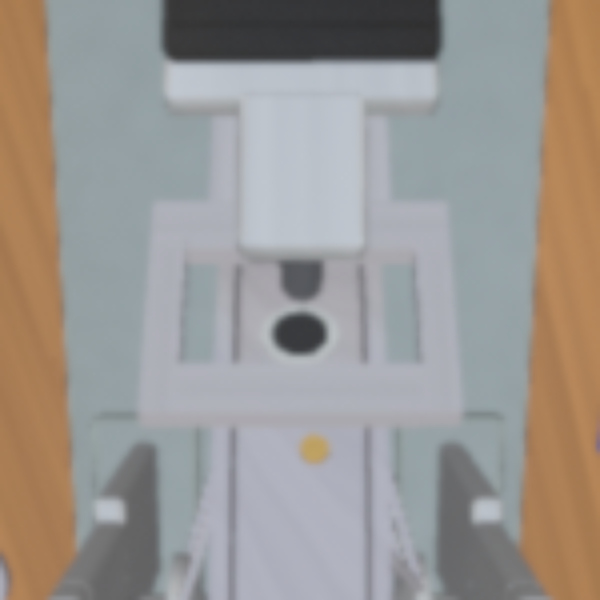

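```bash
python3 -c "
from h import *
c=calibration('wrist')
for r in(.107,.111,.1125):
  for d in(-10,0,10): 
    n=Y*.7071+[0,0,.7071]; t=Y*.7071-[0,0,.7071]; print(r,d,proj('wrist',O+[0,0,.155]+n*r+t*d/1e3,c).round(1))
"
```

```text
0.107 -10 [279.6 159.2]
0.107 0 [279.6 144.7]
0.107 10 [279.6 131. ]
0.111 -10 [279.7 154.7]
0.111 0 [279.7 140. ]
0.111 10 [279.7 126.1]
0.1125 -10 [279.7 152.9]
0.1125 0 [279.7 138.2]
0.1125 10 [279.7 124.3]
```

The model's window edges, fitted to the picture, put the slot centre at row ~142.5; the hole is at 143.2, whole and round in the window. I'll release it straight up, check it again and move above the pad.

```bash
python3 -m inch '[[0,0,-0.01,0,0,0,1],[0,0,-0.025,0,0,0,1],[0,0,-0.025,0,0,0,1],[0,0,0,0,0,0,1]]'; python3 -c "
from h import *
c=calibration('wrist');im=grab_frame('wrist')
g=cv2.cvtColor(im,cv2.COLOR_RGB2GRAY);p=proj('wrist',O+Y*.0757+[0,0,.2307],c);print(p,[(r,int(g[r,277:283].mean())) for r in range(int(p[1])-14,int(p[1])+14)])
print([(a['xy'],atz(ray('wrist',a['xy'],c),.277)) for a in landmark_of('press_pad','wrist')[:1]])
"
python3 -m inch '[[0.049,0,0,0,0,0,1],[0.048,0,0,0,0,0,1],[0,0,0.015,0,0,0,1],[0,0,0,0,0,0,1]]'
```

```text
clock: 14.0
position: [0.5061, 0.0728, 0.3247]
tool_rot: [3.138, -0.001, 1.279]
force: [0.5, -0.0, -0.1]
grip_width: -0.0001
finger_force: 0.0
[278.16730407 137.22677315] [(123, 99), (124, 98), (125, 99), (126, 103), (127, 113), (128, 139), (129, 165), (130, 172), (131, 173), (132, 175), (133, 167), (134, 127), (135, 82), (136, 65), (137, 60), (138, 60), (139, 65), (140, 99), (141, 149), (142, 175), (143, 179), (144, 178), (145, 177), (146, 178), (147, 179), (148, 179), (149, 178), (150, 174)]
[([277.7, 64.4], array([0.53586612, 0.17278544, 0.277     ]))]
clock: 14.5
position: [0.5321, 0.1659, 0.3042]
tool_rot: [-3.138, 0.002, 1.281]
force: [1.2, -1.3, -0.1]
grip_width: 0.0
finger_force: 0.0
```

Hole is still at the slot point (row 137.4 against 137.2 predicted). Now I'll press the plate down.

```bash
python3 -m inch '[[0,0,0.01,0,0,0,1],[0,0,0.01,0,0,0,1],[0,0,0.01,0,0,0,1],[0,0,0.01,0,0,0,1],[0,0,0.006,0,0,0,1]]'; python3 -m inch '[[0,0,0.003,0,0,0,1],[0,0,0,0,0,0,1],[0,0,0,0,0,0,1]]'
```

```text
clock: 15.0
position: [0.5331, 0.1647, 0.2597]
tool_rot: [-3.141, 0.001, 1.278]
force: [-0.2, -3.0, 4.0]
grip_width: -0.0003
finger_force: 1.8
clock: 15.3
position: [0.5333, 0.1654, 0.2579]
tool_rot: [3.141, -0.0, 1.279]
force: [-1.2, -2.5, 4.2]
grip_width: -0.0003
finger_force: 1.9
```

```bash
python3 -m inch '[[0,0,0.003,0,0,0,1],[0,0,0,0,0,0,1]]'; python3 -m inch '[[0,0,0.001,0,0,0,1],[0,0,0,0,0,0,1]]'; python3 -m inch '[[0,0,0.001,0,0,0,1],[0,0,0,0,0,0,1]]'
```

```text
clock: 15.5
position: [0.5334, 0.1654, 0.2547]
tool_rot: [3.141, -0.0, 1.279]
force: [0.3, -3.1, 3.8]
grip_width: -0.0004
finger_force: 2.1
clock: 15.7
position: [0.5334, 0.1653, 0.254]
tool_rot: [3.141, -0.0, 1.279]
force: [-1.4, -3.2, 8.1]
grip_width: -0.0002
finger_force: 4.0
clock: 15.9
position: [0.5335, 0.1653, 0.2537]
tool_rot: [3.14, -0.0, 1.279]
force: [-4.9, -5.2, 19.2]
grip_width: -0.0003
finger_force: 9.5
```

At the stop: z is 0.2537 and the force jumped to 19 N. I'll hold for over a second and then let it up, first slowly and then well clear.

```bash
R='[[0,0,0,0,0,0,1],[0,0,0,0,0,0,1],[0,0,0,0,0,0,1],[0,0,0,0,0,0,1],[0,0,0,0,0,0,1]]'
python3 -m inch '[[0,0,0,0,0,0,1],[0,0,0,0,0,0,1],[0,0,0,0,0,0,1],[0,0,0,0,0,0,1],[0,0,0,0,0,0,1]]'
python3 -m inch '[[0,0,0,0,0,0,1],[0,0,0,0,0,0,1],[0,0,0,0,0,0,1],[0,0,0,0,0,0,1],[0,0,0,0,0,0,1]]'
python3 -m inch '[[0,0,0,0,0,0,1],[0,0,0,0,0,0,1],[0,0,-0.01,0,0,0,1],[0,0,-0.015,0,0,0,1],[0,0,-0.025,0,0,0,1]]'
python3 -m inch '[[0,0,-0.03,0,0,0,1],[-0.045,0,-0.01,0,0,0,1],[-0.045,0,0,0,0,0,1],[-0.02,0,0,0,0,0,1],[0,0,0,0,0,0,1]]'
python3 -c "
from h import *
holes(2)
c=calibration('wrist');im=grab_frame('wrist');p=proj('wrist',O+Y*.0757+[0,0,.2307],c);print(p)
g=cv2.cvtColor(im,cv2.COLOR_RGB2GRAY);print([(r,int(g[r,277:283].mean())) for r in range(int(p[1])-14,int(p[1])+14)])
im[0:0]=0;x,y=map(int,p);cv2.imwrite('pics/w8.png',cv2.resize(im[max(0,y-90):y+60,x-75:x+75,::-1],(600,600)))"
```

```text
clock: 16.4
position: [0.5335, 0.1653, 0.2537]
tool_rot: [3.14, -0.0, 1.279]
force: [-4.6, -5.7, 18.9]
grip_width: -0.0003
finger_force: 9.5
clock: 16.9
position: [0.5334, 0.1654, 0.2537]
tool_rot: [3.14, -0.0, 1.279]
force: [-4.3, -5.6, 17.9]
grip_width: 0.0
finger_force: 9.5
clock: 17.4
position: [0.5326, 0.1656, 0.3024]
tool_rot: [-3.14, 0.0, 1.279]
force: [0.0, -0.4, -0.2]
grip_width: -0.0003
finger_force: 0.0
clock: 17.9
position: [0.5011, 0.0572, 0.3429]
tool_rot: [3.141, 0.001, 1.275]
force: [0.2, 0.7, -0.6]
grip_width: 0.0001
finger_force: 0.0
t 17.90 hole px [280.7 106.8] theta -0.079 (-8.5 mm) score 0.86
t 18.00 hole px [278.5 111.6] theta -0.072 (-7.7 mm) score 0.88
w 0.07315189384943838
now 18.1 [0.5017 0.0611 0.3427] [-0.3 -0.  -0.1]
[279.85665238 119.49943316]
[(105, 96), (106, 107), (107, 135), (108, 159), (109, 166), (110, 168), (111, 169), (112, 169), (113, 170), (114, 171), (115, 173), (116, 171), (117, 149), (118, 99), (119, 63), (120, 57), (121, 75), (122, 126), (123, 168), (124, 177), (125, 177), (126, 176), (127, 176), (128, 177), (129, 177), (130, 174), (131, 171), (132, 171)]
```

View pics/w8.png

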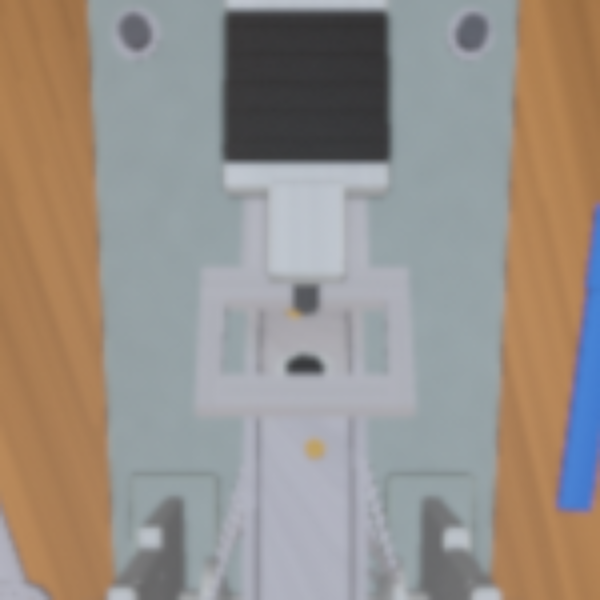

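Plate is back up with the pad raised, and the hole is in the window, but this view is slanted so the strip's edge covers its lower part. I'll take one squarer look before handing in.

```bash
python3 -m inch '[[0.045,0,-0.01,0,0,0,1],[0.04,0,0,0,0,0,1],[0,0,0,0,0,0,1],[0,0,0,0,0,0,1],[0,0,0,0,0,0,1]]'
python3 -c "
from h import *
c=calibration('wrist');im=grab_frame('wrist');n=Y*.7071+[0,0,.7071]; t=Y*.7071-[0,0,.7071]
for r,d in((.107,-6),(.107,0),(.107,6),(.111,-10),(.111,10)): print(r,d,proj('wrist',O+[0,0,.155]+n*r+t*d/1e3,c).round(1))
x,y=map(int,proj('wrist',O+[0,0,.155]+n*.107,c));cv2.imwrite('pics/w9.png',cv2.resize(im[y-40:y+40,x-40:x+40,::-1],(600,600)));print(x,y)"
```

```text
clock: 18.65
position: [0.5259, 0.1412, 0.3524]
tool_rot: [-3.141, 0.0, 1.279]
force: [0.5, -1.4, -0.2]
grip_width: 0.0001
finger_force: 0.0
0.107 -6 [279.5 220. ]
0.107 0 [279.5 214. ]
0.107 6 [279.5 208.2]
0.111 -10 [279.5 222.1]
0.111 10 [279.5 202.4]
279 214
```

View pics/w9.png

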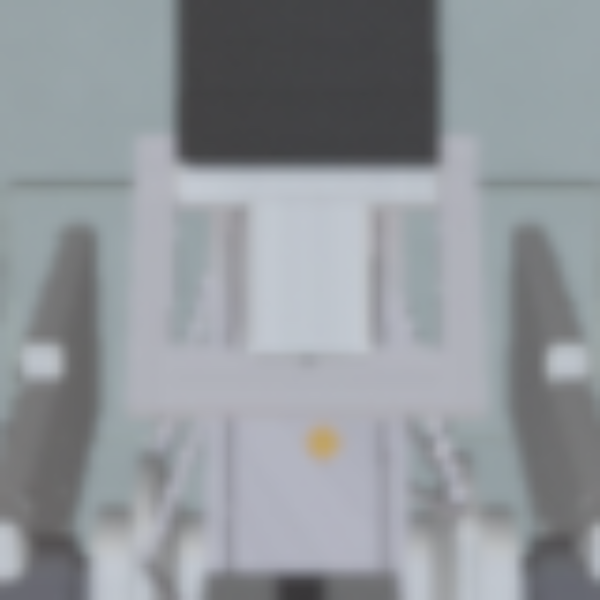

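The plate's tongue hides the hole from here, but the gold nipple at (322,442 in the crop) gives the wheel's angle, so I'll compare it with its angle at the moment of parking. No camera call needed.

```bash
python3 -c "
from h import *
c=calibration('wrist');P=np.array(c['pose']);p=telemetry.observe()['position']
def ang(xy,tcp):
    k=dict(c);Q=P.copy();Q[:3,3]+=np.array(tcp)-p;k['pose']=Q
    o,d=ray('wrist',xy,k);q=o-O-[0,0,.155];y0,z0,dy,dz=q@Y,q[2],d@Y,d[2];a,b,g=dy*dy+dz*dz,y0*dy+z0*dz,y0*y0+z0*z0-.107**2;s=(-b-np.sqrt(b*b-a*g))/a
    return np.arctan2(y0+s*dy,z0+s*dz)
print(ang((205+315/4,60+450/4),(.5054,.0724,.2617)),ang((239+322/7.5,174+442/7.5),p),ang((205+300/4,60+333/4),(.5054,.0724,.2617)),np.pi/4)
print(ang((205+315/4,29+449/4),(.5017,.0611,.3427)), p)"
```

```text
0.619034015147674 0.6121034530416448 0.795105028122301 0.7853981633974483
0.5907228794955188 [0.52598042 0.14084033 0.35248765]
```

The nipple angle is 0.619 rad at parking and 0.612 now, so the wheel has not moved; the hole is about 1 mm from the slot centre. The robot is clear of everything, so I'm handing in.

```bash
python3 -c "
from workcell import bot; print(bot.job_done())"
```

```text
the job is handed in; nothing more can be done
None
```

The job is handed in at about 19 s: the wheel coasted about 3 s at about 5 rad/s, but my first brake touch stopped it off the slot, so I brushed it slowly back and drag-nudged it until the hole sat about 1 mm from the slot centre by the wrist camera, then held the plate down for over 1 s and it sprang back up.

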